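# Close up the terminal box

### The job

Close up the grey terminal box: push both telescopic sleeves in it down fully home, on each the inner tube first and then the outer tube. Then lay every loose cover plate from the bench, rib up, in an opening of its own and press it down until it sits level and flush with the box's rim. There may be fewer covers than openings, so make sure both sleeves end up covered; the remaining covers go in any other opening. Leave the meter and the pan where they are.

Things in the scene. Friction and masses are not known exactly. Their poses are not given: they have to be found in the camera images.
- bay0 (a point): centre of the near left (as the robot sees it) square opening (90 x 90 mm) of the grey terminal box, in the plane of its top rim, 90 mm above the bench; x and y along the box's edges, z up. The box is 214 mm square, fixed, its openings 2 x 2 at 100 mm pitch, with 10 mm bars between and 12 mm outer walls.
- bay1 (a point): centre of the near right square opening (90 x 90 mm) of the grey terminal box, in the plane of its top rim, 90 mm above the bench; x and y along the box's edges, z up. In each opening a black rubber seal frame (88 mm square, 6 mm wide) stands with its top 2 mm below the rim; it slides 6 mm down against about 9 N of friction and stays where pushed.
- bay2 (a point): centre of the far left square opening (90 x 90 mm) of the grey terminal box, in the plane of its top rim, 90 mm above the bench; x and y along the box's edges, z up. Two of the openings, at random, hold telescopic sleeves in their centres, the other two low terminal rows (top 52 mm above the bench).
- bay3 (a point): centre of the far right square opening (90 x 90 mm) of the grey terminal box, in the plane of its top rim, 90 mm above the bench; x and y along the box's edges, z up. See also bay0 to bay2.
- cap1 (a point): centre of the top of telescopic sleeve 1: a flat black cap, 38 mm across, on the inner steel tube. The sleeve stands upright in the centre of one of the box's openings. Fully extended the cap is 138 mm above the bench, with both tubes fully home 78 mm (12 mm below the box's rim).
- collar1 (a point): centre of the top of the aluminium collar (52 mm across) of the outer tube of sleeve 1; the inner tube slides into it and the cap's underside rests on it when home. The outer tube slides into a grey base fixed in the box.
- inner1 (a joint): slide of sleeve 1's inner tube into its outer tube: 0 m fully out, 0.030 m fully home; about 3.5 N of friction, stays where it is left
- outer1 (a joint): slide of sleeve 1's outer tube into its base: 0 m fully out, 0.030 m fully home; about 10 N of friction, stays where it is left. A push down on the cap moves the inner tube first and then, through it, the outer tube.
- cap2 (a point): centre of the top of telescopic sleeve 2: a flat black cap, 38 mm across, on the inner steel tube. The sleeve stands upright in the centre of one of the box's openings. Fully extended the cap is 138 mm above the bench, with both tubes fully home 78 mm (12 mm below the box's rim).
- collar2 (a point): centre of the top of the aluminium collar (52 mm across) of the outer tube of sleeve 2; the inner tube slides into it and the cap's underside rests on it when home. The outer tube slides into a grey base fixed in the box.
- inner2 (a joint): slide of sleeve 2's inner tube into its outer tube: 0 m fully out, 0.030 m fully home; about 3.5 N of friction, stays where it is left
- outer2 (a joint): slide of sleeve 2's outer tube into its base: 0 m fully out, 0.030 m fully home; about 10 N of friction, stays where it is left. A push down on the cap moves the inner tube first and then, through it, the outer tube.
- cover1 (a point): centre (15 mm above the underside) of a loose grey cover plate, 85 x 85 x 8 mm (lowest 3 mm 81 mm square), 80 g, with a grip rib 40 long, 12 wide, 22 mm high on its top; x along the rib, z up. All alike, fit any opening at any quarter turn. On a raised seal frame it stands 6 mm proud; pressed home its plate is flush, this point 7 mm above the rim plane. May be absent.
- cover2 (a point): centre (15 mm above the underside) of a loose grey cover plate, 85 x 85 x 8 mm (lowest 3 mm 81 mm square), 80 g, with a grip rib 40 long, 12 wide, 22 mm high on its top; x along the rib, z up. All alike, fit any opening at any quarter turn. On a raised seal frame it stands 6 mm proud; pressed home its plate is flush, this point 7 mm above the rim plane. May be absent.
- cover3 (a point): centre (15 mm above the underside) of a loose grey cover plate, 85 x 85 x 8 mm (lowest 3 mm 81 mm square), 80 g, with a grip rib 40 long, 12 wide, 22 mm high on its top; x along the rib, z up. All alike, fit any opening at any quarter turn. On a raised seal frame it stands 6 mm proud; pressed home its plate is flush, this point 7 mm above the rim plane. May be absent.
- cover4 (a point): centre (15 mm above the underside) of a loose grey cover plate, 85 x 85 x 8 mm (lowest 3 mm 81 mm square), 80 g, with a grip rib 40 long, 12 wide, 22 mm high on its top; x along the rib, z up. All alike, fit any opening at any quarter turn. On a raised seal frame it stands 6 mm proud; pressed home its plate is flush, this point 7 mm above the rim plane. May be absent.
- meter: orange hand-held test meter, 85 x 160 x 38 mm, lying on the bench at the right; not part of the job; origin at the centre of its underside
- pan: open steel pan, 130 mm across, 65 mm high, at the left; not part of the job; origin at the centre of its underside
Mind the look-alikes: they are no part of the job. What is shaped like the part that bears cover1 but blue, purple or yellow is not meant.

How it is judged (in metres and radians):
On the way:
1. both telescopic sleeves are fully home (value of joint each of inner1, outer1, inner2, outer2 above 0.0265 m), for 0.2 s.
At the end, for the whole second after the job is handed in: All four tubes are within 3.5 mm of fully home; every cover present lies rib up in an opening, within 8 mm of its centre, within 0.05 rad of level and within 2.5 mm of flush with the rim; over each sleeve there is a cover (all of step 1 and angle between each of cover1, cover2, cover3, cover4's own z axis and vertical below 0.05 rad and ((horizontal distance between cover1 and bay0 below 0.008 m and z of cover1 in the frame of bay0 between 0.003 and 0.0095 m) or (horizontal distance between cover1 and bay1 below 0.008 m and z of cover1 in the frame of bay1 between 0.003 and 0.0095 m) or (horizontal distance between cover1 and bay2 below 0.008 m and z of cover1 in the frame of bay2 between 0.003 and 0.0095 m) or (horizontal distance between cover1 and bay3 below 0.008 m and z of cover1 in the frame of bay3 between 0.003 and 0.0095 m)) and ((horizontal distance between cover2 and bay0 below 0.008 m and z of cover2 in the frame of bay0 between 0.003 and 0.0095 m) or (horizontal distance between cover2 and bay1 below 0.008 m and z of cover2 in the frame of bay1 between 0.003 and 0.0095 m) or (horizontal distance between cover2 and bay2 below 0.008 m and z of cover2 in the frame of bay2 between 0.003 and 0.0095 m) or (horizontal distance between cover2 and bay3 below 0.008 m and z of cover2 in the frame of bay3 between 0.003 and 0.0095 m)) and ((horizontal distance between cover3 and bay0 below 0.008 m and z of cover3 in the frame of bay0 between 0.003 and 0.0095 m) or (horizontal distance between cover3 and bay1 below 0.008 m and z of cover3 in the frame of bay1 between 0.003 and 0.0095 m) or (horizontal distance between cover3 and bay2 below 0.008 m and z of cover3 in the frame of bay2 between 0.003 and 0.0095 m) or (horizontal distance between cover3 and bay3 below 0.008 m and z of cover3 in the frame of bay3 between 0.003 and 0.0095 m)) and ((horizontal distance between cover4 and bay0 below 0.008 m and z of cover4 in the frame of bay0 between 0.003 and 0.0095 m) or (horizontal distance between cover4 and bay1 below 0.008 m and z of cover4 in the frame of bay1 between 0.003 and 0.0095 m) or (horizontal distance between cover4 and bay2 below 0.008 m and z of cover4 in the frame of bay2 between 0.003 and 0.0095 m) or (horizontal distance between cover4 and bay3 below 0.008 m and z of cover4 in the frame of bay3 between 0.003 and 0.0095 m)) and horizontal distance between any of cover1, cover2, cover3, cover4 and cap1 below 0.012 m and horizontal distance between any of cover1, cover2, cover3, cover4 and cap2 below 0.012 m); the robot touches nothing.
It fails at once if the outer tube of sleeve 1 is pushed in (over 8 mm) before its inner tube is home (distance of collar1 from where it was at the start of the episode above 0.008 m and value of joint inner1 below 0.024 m).
It fails at once if the outer tube of sleeve 2 is pushed in (over 8 mm) before its inner tube is home (distance of collar2 from where it was at the start of the episode above 0.008 m and value of joint inner2 below 0.024 m).
It fails at once if the meter is shoved more than 30 mm (distance of meter from where it was at the start of the episode above 0.03 m).
It fails at once if the pan is shoved more than 30 mm (distance of pan from where it was at the start of the episode above 0.03 m).
Of plate1, plate2, plate3, plate4 only 3 to 4 are there at a start; the rules pass over those that are not, and their reading is None.
At some moment in a run one of plate1, plate2, plate3, plate4 may be knocked a few centimetres aside while the robot is not near it.
Once in a run the grip may slacken for a moment while it holds something.
It also fails if it takes over 210 s, if anything falls off the work surface, if the arm or the gripper's body presses on something with over 40 N, if the wrist force passes 120 N, or if a joint passes its speed limit or range.

### The arm

A 7-joint arm with a two-finger parallel gripper is mounted at the origin on the work surface. World frame = base frame: x ahead of the robot, y to its left, z up, the work surface at z = 0. Lengths are in mm, angles in rad, forces in N, time in s.
With the tool pointing down it reaches from about 350 to 775 mm from the base axis. Payload 3.1 kg.
Tool frame: the origin (TCP) lies at the very end of the fingers, on their centre line; the grasp point (between the pads) lies 19 mm behind it; x points along the fingers, y is the direction in which the jaws open and shut, and the axes are right-handed (so a half turn about x gives the same grasp; the last joint's range is limited). The gripper opens to 85 mm and grips with 20 to 120 N. Pads are 22 mm wide; open, the fingers measure 114 mm over their backs; the gripper's body (76 mm by 85 mm) begins 54 mm behind the grasp point. The pads swing forward as they close: fully open they stand 13 mm farther back than shut.
Start: joints at [-1.276, 0.311, 0.014, 1.512, -0.004, 1.319, -0.027], TCP at [181.731, 519.125, 231.304] pointing down, gripper open.
Joint ranges: [-2.7, 2.7], [-0.3, 1.91], [-1.27, 1.3], [0.12, 2.57], [-1.44, 4.58], [0.2, 2.03], [-3.05, 3.05]. Speed limits (rad/s): [2.79, 2.79, 3.14, 3.14, 3.14, 3.14, 3.14].

### API

Orientations are given as a 3x3 rotation matrix whose columns are the frame's x, y, z axes.
In Python, from rig import status, optics, workorder, models gives the robot as it stands. The module is installed in compiled form; this text tells all that it offers.
- The arm moves only by the tool step_arm, never from a script. Its arguments are lists of equal length, an entry for each row: "claw": the opening in per cent of the stroke, from 0 (shut) to 100 (fully open); "offset": the shift along the tool's x, y, z in cm, a list of three; "roll": the turn about the tool's x in rad. A call has 1 to 5 rows; each row shifts and turns the pose as measured when the row begins, along the tool's axes as they then stand; what a row does not reach is not made up. A row lasts 1/8 s, in which the tool goes at most 62.5 mm and 10.7 degrees, less where a joint would pass 70% of its speed; a pose out of reach is approached as far as the arm can. A call is refused whole if a number of a shift passes 6.25 or a number of a turn 0.188, either way. A call with a gripper value outside its range is refused whole. The fingers move at their own pace and stop on an object; "newtons" is the grip in N (left out, the last holds). Time passes only in rows, so rows that do not move let the fingers close. It gives the time, the measured TCP pose, the force and the opening at its end, in the units of the state.
- status.read_state(): the state, without advancing time (a new reading comes with each control period).
- optics.camera(name): name is "scene" or "top"; returns (picture, depth): 400x640x3 uint8, red, green, blue; 400x640 float32, mm along the optical axis (not along the pixel's ray), 0 where there is no reading.
- optics.camera_info(name): a dict with "fx", "fy", "cx", "cy" (pixels), "distortion" ([k1, k2, p1, p2, k3] as OpenCV has them; the pictures are not rectified), "xyz" and "attitude" of the camera in the world. Camera axes: x right, y down, z forward; pixel columns grow to the right and rows downward; lengths in mm; the calibration is good to about 2 mm. A picture is of the moment at which its call begins. camera_info takes no time and is no camera call.
- workorder.close_job(): hands the job in, once; it reports no verdict.
Trained networks look in the newest picture that a camera, given by its name, has taken for a name from the list of things; names that differ only in an ending like _2 or _b are one class to them, and where a whole thing is asked for, a point or a joint stands for the part that bears it (a point fixed in the world has none). Each returns a list of dicts, best first, with "p" (0 to 1); they miss things now and then, are a little off and sometimes report something else, mostly with a low value. They report only what shows in the picture. A call takes as long as a camera call. They do not tell look-alikes from the thing itself.
- models.look_for(camera, name): "box" ([left, top, right, bottom] as shares, 0 to 1, of the picture: columns of its width, rows of its height, round what is visible of it).
- models.silhouettes(camera, name): "region" (400x640 bool, what is visible of it) and "box" ([left, top, right, bottom] as shares, 0 to 1, of the picture: columns of its width, rows of its height, round what is visible of it).
- models.tip_of(camera, name): "at" ([column, row] as shares, 0 to 1, of the picture: columns of its width, rows of its height: a listed point, or the origin of a listed thing).
The state is a dict: "clock": time; "joint_pos": joint angles; "qd": joint speeds; "effort": joint torques, N m; "eef_pos": TCP position; "orientation": TCP orientation; "contact_force": force on the tool from outside, world axes, zero at the start; "wrist_torque": the same for the moment, N m; "opening": finger opening in mm.
Only numpy, scipy, OpenCV 4.12 (cv2) and the standard library are available. Lean on these libraries where they do the work, as an engineer would, in place of code of your own. Each camera call takes 0.05 s, during which the arm holds its last target. There are 200 camera calls.

## Working session

There is one attempt and no reset: what is moved stays moved. The work goes in short steps, Python scripts to look and compute and a tool call to move; the robot and the scene stay as the last step left them, time stands still between calls to the robot, and variables do not carry over. Pictures are saved under pics/ and viewed, about 12 in all and at most 16, crops included, and the job is handed in when it is done.

Besides the shell and the picture viewer there is one more tool, called after "Call:" as name([rows], argument=value, ...), one row to a line, values as JSON. step_arm: Moves the arm, as the interface text tells. Its arguments: {"type":"object","properties":{"claw":{"type":"array","items":{"type":"number"}},"offset":{"type":"array","items":{"type":"array","items":{"type":"number"}}},"roll":{"type":"array","items":{"type":"number"}},"newtons":{"type":"number"}},"required":["claw","offset","roll"]}

```bash
mkdir -p pics
cat > h.py <<'E'
import numpy as np, cv2
from rig import status, optics, workorder, models
def info(n):
    i=optics.camera_info(n); K=np.array([[i['fx'],0,i['cx']],[0,i['fy'],i['cy']],[0,0,1.]])
    return K,np.array(i['distortion'],float),np.array(i['xyz'],float),np.array(i['attitude'],float)
def world(n,uv,z=None,depth=None):
    """pixels -> world, by plane height z or by depth (mm along the axis)"""
    K,d,t,R=info(n); uv=np.asarray(uv,float).reshape(-1,1,2)
    p=cv2.undistortPoints(uv,K,d).reshape(-1,2); r=np.c_[p,np.ones(len(p))]
    w=r@R.T
    s=(z-t[2])/w[:,2] if z is not None else np.asarray(depth,float)
    return t+w*np.reshape(s,(-1,1))
def cloud(n,D):
    v,u=np.nonzero(D>0); return world(n,np.c_[u,v],depth=D[v,u]),u,v
def save(name,im,box=None,scale=1):
    if box: im=im[box[1]:box[3],box[0]:box[2]]
    if scale!=1: im=cv2.resize(im,None,fx=scale,fy=scale,interpolation=cv2.INTER_CUBIC)
    cv2.imwrite('pics/'+name,im[...,::-1])
E
python3 - <<'E'
from h import *
for n in('scene','top'):
    im,D=optics.camera(n); save(n+'0.png',im); np.savez('pics/'+n+'0.npz',im=im,D=D)
    K,d,t,R=info(n); print(n,K[0,0],d,t,R.round(3).tolist())
s=status.read_state(); print({k:np.round(v,3).tolist() for k,v in s.items()})
E
```

```text
scene 478.76101637307846 [-0.04495057  0.          0.          0.          0.        ] [1514.4352219  -183.79531174 1218.21450231] [[0.154, 0.704, -0.693], [0.988, -0.096, 0.122], [0.019, -0.703, -0.711]]
top 492.7825896341996 [-0.08436974  0.          0.          0.          0.        ] [ 280.89623259    3.68856369 1528.01238384] [[-0.017, -0.993, 0.121], [-1.0, 0.017, -0.002], [-0.0, -0.121, -0.993]]
{'clock': 0.1, 'joint_pos': [-1.276, 0.312, 0.014, 1.513, -0.004, 1.319, -0.027], 'qd': [-0.001, -0.002, -0.0, -0.004, -0.001, -0.0, -0.002], 'effort': [0.001, -38.086, 0.147, -23.124, 0.012, 0.008, 0.0], 'eef_pos': [181.538, 518.473, 230.326], 'orientation': [[-0.001, 0.33, 0.944], [-0.002, 0.944, -0.33], [-1.0, -0.002, 0.0]], 'contact_force': [-0.659, -0.097, -0.524], 'wrist_torque': [-0.063, 0.011, 0.01], 'opening': 85.603}
```

View pics/scene0.png

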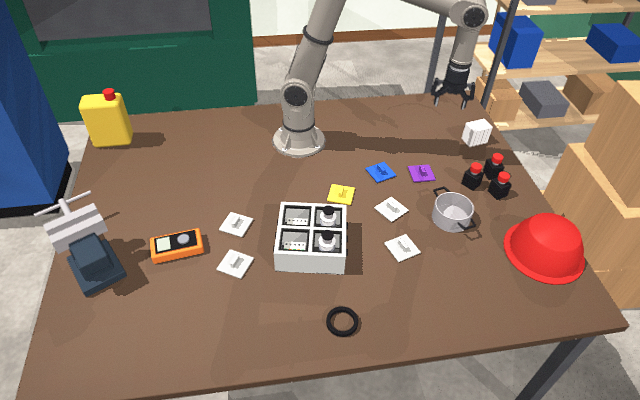

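View pics/top0.png

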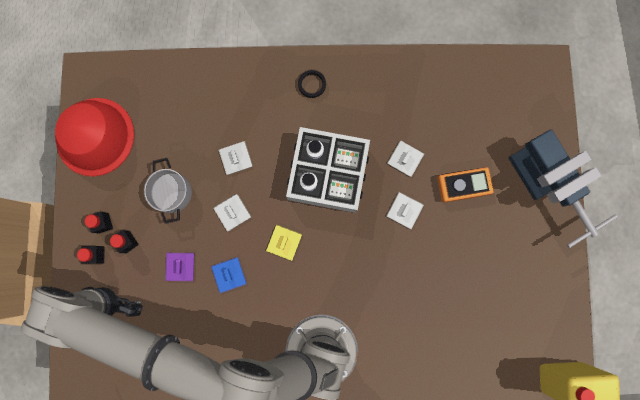

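Scene: the box is at top-view (329,168), with sleeves in its two left openings at (315,148) and (309,181). Candidate covers in the top view:
- Grey: (235,157), (232,212), (406,158) and (405,210). These match the description.
- Look-alikes: yellow (285,242), blue (229,275) and purple (180,267). These are rejected.

```bash
cat > meas.py <<'E'
from h import *
def rect_xy(mask,n,z):
    """min-area rectangle, in world mm, of a mask's outline taken at height z"""
    c=max(cv2.findContours(mask.astype(np.uint8),cv2.RETR_EXTERNAL,cv2.CHAIN_APPROX_NONE)[0],key=cv2.contourArea)
    p=world(n,c.reshape(-1,2),z=z)[:,:2].astype(np.float32); return cv2.minAreaRect(p)
def covers(n='top'):
    im,D=optics.camera(n); P,u,v=cloud(n,D); Z=np.zeros(D.shape); Z[v,u]=P[:,2]
    out=[]
    for s in models.silhouettes(n,'cover1'):
        m=s['region']; 
        if m.sum()<100: continue
        hsv=cv2.cvtColor(im,cv2.COLOR_RGB2HSV)[m]; sat=np.median(hsv[:,1])
        (c,wh,a)=rect_xy(m,n,8.)
        r=m&(Z>15); vv,uu=np.nonzero(r); q=world(n,np.c_[uu,vv],z=22.)[:,:2] if len(uu)>3 else np.zeros((4,2))
        e,V=np.linalg.eigh(np.cov(q.T)); ax=np.degrees(np.arctan2(V[1,1],V[0,1]))%180
        out.append(dict(p=round(s['p'],2),sat=sat,c=np.round(c,1),wh=np.round(wh,1),a=round(a,1),rib=q.mean(0).round(1),ribax=round(ax,1),n=len(uu),e=np.sqrt(abs(e)).round(1)))
    return im,D,Z,out
E
python3 - <<'E'
from meas import *
im,D,Z,o=covers()
for x in o: print(x)
m=(Z>80)&(Z<100); m[:, :250]=0;m[:,420:]=0;m[260:]=0
print('box',rect_xy(m,'top',90.),m.sum())
for k in('bay0','bay1','bay2','bay3','cap1'):
    for t in models.tip_of('top',k)[:2]: 
        a=np.array(t['at'])*[640,400]; print(k,round(t['p'],2),a.round(1),world('top',a,z=138. if k=='cap1' else 90.)[0].round(1))
print('zbench',np.median(Z[90:110,380:480]), 'rim/cap max', Z[125:215,285:375].max())
save('crop1.png',im,(200,120,440,290),3)
E
```

```text
{'p': 0.98, 'sat': np.float64(138.0), 'c': array([262. , 431.7]), 'wh': array([88.7, 82.8]), 'a': 89.5, 'rib': array([262.4, 432.2]), 'ribax': np.float64(12.4), 'n': 80, 'e': array([10.3, 15.5])}
{'p': 0.97, 'sat': np.float64(3.0), 'c': array([600. , 260.9]), 'wh': array([87.8, 87.1]), 'a': 17.7, 'rib': array([599.1, 263.9]), 'ribax': np.float64(28.1), 'n': 68, 'e': array([ 8.9, 15.8])}
{'p': 0.76, 'sat': np.float64(133.0), 'c': array([330.8, 110.2]), 'wh': array([88.1, 87.2]), 'a': 68.6, 'rib': array([330.8, 109.4]), 'ribax': np.float64(167.0), 'n': 65, 'e': array([ 9.6, 13. ])}
{'p': 0.75, 'sat': np.float64(2.0), 'c': array([427.2, 272.2]), 'wh': array([84.8, 87.2]), 'a': 30.4, 'rib': array([425.3, 270.3]), 'ribax': np.float64(48.8), 'n': 66, 'e': array([ 8.9, 14.8])}
{'p': 0.68, 'sat': np.float64(2.0), 'c': array([ 589. , -276.9]), 'wh': array([85.8, 86.3]), 'a': 59.2, 'rib': array([ 587.8, -274.3]), 'ribax': np.float64(143.3), 'n': 65, 'e': array([ 9. , 15.4])}
{'p': 0.57, 'sat': np.float64(2.0), 'c': array([ 424.7, -266.3]), 'wh': array([87.5, 89. ]), 'a': 61.7, 'rib': array([ 4
[... 577 characters left out ...]
ib': array([556.1, -30.2]), 'ribax': np.float64(170.2), 'n': 3116, 'e': array([71.6, 74.3])}
box ((546.648681640625, -28.636566162109375), (214.13723754882812, 215.63107299804688), 78.31280517578125) 2769
bay0 0.89 [343.2 188.6] [483.7 -72.3  90. ]
bay0 0.78 [307.3 183.5] [500.8  33.3  90. ]
bay1 0.89 [343.2 188.6] [483.7 -72.3  90. ]
bay1 0.78 [307.3 183.5] [500.8  33.3  90. ]
bay2 0.89 [343.2 188.6] [483.7 -72.3  90. ]
bay2 0.78 [307.3 183.5] [500.8  33.3  90. ]
bay3 0.89 [343.2 188.6] [483.7 -72.3  90. ]
bay3 0.78 [307.3 183.5] [500.8  33.3  90. ]
cap1 0.7 [309.1 144.2] [607.9  25.5 138. ]
cap1 0.5 [308.7 176.5] [513.6  28.2 138. ]
zbench -0.14242836692483252 rim/cap max 132.6260711541015
```

View pics/crop1.png

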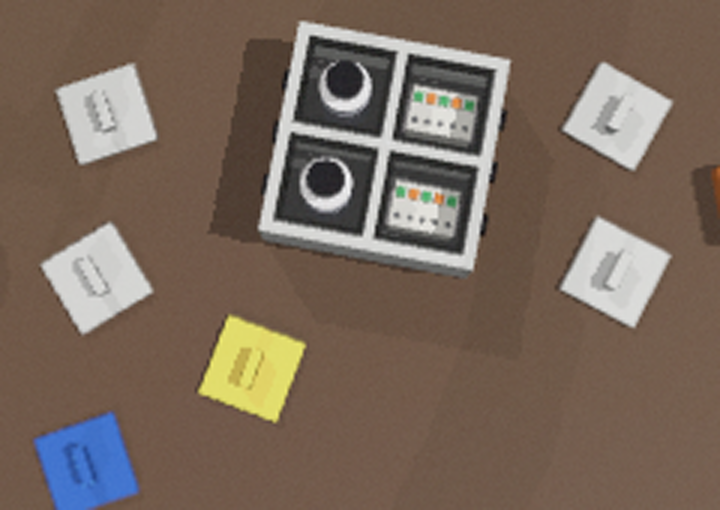

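All four grey covers and the box pose are measured, and both sleeves are in the left bays. I'll cross-check once with the scene camera and write the planner.

```bash
cat > plan.py <<'E'
import sys; from h import *
def plan(x,y,z,phi,maxmm=60):
    """rows (tool cm, rad) from the measured pose to TCP x,y,z with jaw direction phi (deg)"""
    s=status.read_state(); p=np.array(s['eef_pos']); R=np.array(s['orientation'])
    f=np.degrees(np.arctan2(R[1,1],R[0,1])); d=np.array([x,y,z])-p
    turn=(f-phi+90)%180-90; turn=np.radians(turn)
    n=max(int(np.ceil(np.abs(R.T@d).max()/maxmm)),int(np.ceil(abs(turn)/.18)),1)
    print('t',round(s['clock'],2),'tcp',p.round(1),'phi',round(f,1),'open',round(s['opening'],1),'F',np.round(s['contact_force'],1))
    for i in range(n):
        a=np.radians(f)-turn*i/n; M=np.array([[0,np.cos(a),np.sin(a)],[0,np.sin(a),-np.cos(a)],[-1,0,0]])
        print((M.T@d/n/10).round(2).tolist(),round(turn/n,3))
if __name__=='__main__': plan(*map(float,sys.argv[1:]))
E
python3 - <<'E'
from meas import *
im,D=optics.camera('scene'); P,u,v=cloud('scene',D); Z=np.zeros(D.shape); Z[v,u]=P[:,2]
m=(Z>84)&(Z<97); m[:,:265]=0;m[:,360:]=0;m[:195]=0;m[285:]=0
print('box',rect_xy(m,'scene',90.))
for s in models.silhouettes('scene','cover1'):
    g=s['region']
    if 60<g.sum()<900: print(np.round(rect_xy(g,'scene',4.)[0],1),round(rect_xy(g,'scene',4.)[2],1),np.median(cv2.cvtColor(im,cv2.COLOR_RGB2HSV)[g][:,1]))
d=np.load('pics/top0.npz')['D']; P,u,v=cloud('top',d)
for b in((507.8,30.5),(605.7,10.2)):
    k=(P[:,2]>100)&(np.hypot(P[:,0]-b[0],P[:,1]-b[1])<60); print(P[k].mean(0).round(1),np.percentile(P[k][:,2],[10,50,90]).round(1),k.sum())
E
python3 plan.py 508 30 230 78
```

```text
box ((548.7178344726562, -33.095481872558594), (213.3251953125, 222.58056640625), 78.84120178222656)
[ 585.7 -278.9] 60.0 2.0
[423.8 269.1] 31.3 1.0
[327.5 108. ] 68.6 138.0
[ 420.  -271.4] 59.5 2.0
[597.8 260.1] 17.4 2.0
[227.8 279.9] 17.5 184.0
[258.  432.5] 88.7 150.0
[507.6  30.6 122.5] [118.6 122.7 126.8] 133
[606.   10.2 120.9] [117.1 120.9 125. ] 130
t 0.55 tcp [181.7 519.1 231.3] phi 70.7 open 85.3 F [ 0.1 -0.3  0. ]
[0.02, -4.42, 5.87] -0.016
[0.02, -4.52, 5.8] -0.016
[0.02, -4.61, 5.73] -0.016
[0.02, -4.7, 5.65] -0.016
[0.02, -4.79, 5.58] -0.016
[0.02, -4.88, 5.5] -0.016
[0.02, -4.96, 5.42] -0.016
[0.02, -5.05, 5.34] -0.016
```

Call:
step_arm([
  [0,-4.4,5.9],
  [0,-4.5,5.8],
  [0,-4.6,5.7],
  [0,-4.7,5.65],
  [0,-4.8,5.6],
], claw=[0,0,0,0,0], roll=[-0.016,-0.016,-0.016,-0.016,-0.016], newtons=40)

```text
clock: 1.18
eef_pos: [358.3, 259.0, 230.7]
orientation: [[0.001, 0.238, 0.971], [0.005, 0.971, -0.238], [-1.0, 0.005, -0.0]]
contact_force: [0.9, 0.5, -0.0]
opening: 0.1
```

Call:
step_arm([
  [0,-4.9,5.5],
  [0,-5.0,5.4],
  [0,-5.0,5.3],
  [0,0,0],
], claw=[0,0,0,0], roll=[-0.016,-0.016,-0.016,0])

```text
clock: 1.68
eef_pos: [467.1, 98.2, 231.6]
orientation: [[0.007, 0.2, 0.98], [0.005, 0.98, -0.2], [-1.0, 0.007, 0.006]]
contact_force: [-0.3, -0.9, 0.5]
opening: 0.3
```

```bash
python3 plan.py 508 30.5 145 78
```

```text
t 1.68 tcp [467.1  98.2 231.6] phi 78.5 open 0.3 F [-0.3 -0.9  0.5]
[4.33, -2.91, 2.68] 0.004
[4.33, -2.9, 2.69] 0.004
```

Call:
step_arm([
  [0,-5.8,5.4],
  [4.0,0,0],
  [4.0,0,0],
  [0,0,0],
  [0,0,0],
], claw=[0,0,0,0,0], roll=[0.008,0,0,0,0])

```text
clock: 2.3
eef_pos: [499.3, 55.5, 152.2]
orientation: [[0.012, 0.203, 0.979], [0.011, 0.979, -0.203], [-1.0, 0.013, 0.01]]
contact_force: [0.5, -0.4, 0.0]
opening: 0.1
```

```bash
python3 plan.py 508 30.5 130 78.3
```

```text
t 2.3 tcp [499.3  55.5 152.2] phi 78.3 open 0.1 F [ 0.5 -0.4  0. ]
[2.22, -2.27, 1.35] -0.0
```

Call:
step_arm([
  [0,-2.3,1.35],
  [0,-0.6,0.3],
  [1.0,0,0],
  [0.5,0,0],
], claw=[0,0,0,0], roll=[0,0,0,0])

```text
clock: 2.8
eef_pos: [513.0, 28.2, 141.6]
orientation: [[0.021, 0.197, 0.98], [0.016, 0.98, -0.197], [-1.0, 0.02, 0.017]]
contact_force: [0.1, -0.5, 0.6]
opening: 0.2
```

```bash
python3 plan.py 508 30.5 125 78.3
```

```text
t 2.8 tcp [513.   28.2 141.6] phi 78.6 open 0.2 F [ 0.1 -0.5  0.6]
[1.66, 0.13, -0.53] 0.006
```

Call:
step_arm([
  [1.2,0.1,-0.4],
  [1.2,0,0],
  [1.2,0,0],
], claw=[0,0,0], roll=[0,0,0])

```text
clock: 3.18
eef_pos: [508.8, 32.0, 103.7]
orientation: [[0.019, 0.194, 0.981], [0.016, 0.981, -0.195], [-1.0, 0.02, 0.016]]
contact_force: [-1.3, -1.6, 3.8]
opening: -0.4
```

```bash
python3 plan.py 508 30.5 125 78.3
```

```text
t 3.17 tcp [508.8  32.  103.7] phi 78.8 open -0.4 F [-1.3 -1.6  3.8]
[-2.13, -0.16, -0.04] 0.009
```

Call:
step_arm([
  [0.8,0,0],
  [0.8,0,0],
], claw=[0,0], roll=[0,0])

```text
clock: 3.42
eef_pos: [508.8, 31.9, 87.8]
orientation: [[0.018, 0.195, 0.981], [0.016, 0.981, -0.195], [-1.0, 0.02, 0.015]]
contact_force: [-3.4, -0.1, 11.5]
opening: 0.1
```

Call:
step_arm([
  [0.8,0,0],
  [0.8,0,0],
], claw=[0,0], roll=[0,0])

```text
clock: 3.68
eef_pos: [509.1, 32.0, 77.0]
orientation: [[0.017, 0.195, 0.981], [0.02, 0.98, -0.196], [-1.0, 0.022, 0.013]]
contact_force: [-23.2, -1.7, 71.5]
opening: 0.2
```

Sleeve 1 is home: the cap is at 77 mm and the force rises sharply. On to the sleeve in bay2.

Call:
step_arm([
  [-4.5,0,0],
  [-3,0,0],
  [0,-0.1,5],
  [0,-0.1,5],
  [0.5,0,0.8],
], claw=[0,0,0,0,0], roll=[0,0,0,0,0])

```text
clock: 4.3
eef_pos: [617.1, 9.5, 149.4]
orientation: [[0.021, 0.193, 0.981], [0.024, 0.981, -0.193], [-1.0, 0.027, 0.016]]
contact_force: [-0.4, -0.1, -0.2]
opening: -0.3
```

```bash
python3 plan.py 605.8 10.2 130 78.3
```

```text
t 4.3 tcp [617.1   9.5 149.4] phi 78.9 open -0.3 F [-0.4 -0.1 -0.2]
[1.94, -0.15, -1.12] 0.01
```

Call:
step_arm([
  [1.2,-0.1,-1.1],
  [1.2,0,0],
  [1.2,0,0],
  [0.8,0,0],
], claw=[0,0,0,0], roll=[0,0,0,0])

```text
clock: 4.8
eef_pos: [606.4, 11.6, 101.2]
orientation: [[0.019, 0.194, 0.981], [0.023, 0.981, -0.194], [-1.0, 0.026, 0.014]]
contact_force: [-0.5, -0.1, 3.1]
opening: 0.0
```

Call:
step_arm([
  [0.8,0,0],
  [0.8,0,0],
], claw=[0,0], roll=[0,0])

```text
clock: 5.05
eef_pos: [606.5, 11.5, 87.1]
orientation: [[0.019, 0.194, 0.981], [0.024, 0.981, -0.194], [-1.0, 0.027, 0.014]]
contact_force: [-4.5, -1.3, 10.6]
opening: -0.4
```

Call:
step_arm([
  [0.6,0,0],
  [0.5,0,0],
  [0.4,0,0],
], claw=[0,0,0], roll=[0,0,0])

```text
clock: 5.42
eef_pos: [606.6, 11.5, 77.8]
orientation: [[0.02, 0.194, 0.981], [0.026, 0.981, -0.195], [-0.999, 0.029, 0.014]]
contact_force: [-9.5, 0.1, 28.6]
opening: 0.1
```

Call:
step_arm([
  [-4,0,0],
  [-4,0,0],
], claw=[0,0], roll=[0,0])

```text
clock: 5.68
eef_pos: [602.4, 10.8, 155.8]
orientation: [[0.012, 0.194, 0.981], [0.027, 0.981, -0.194], [-1.0, 0.029, 0.006]]
contact_force: [0.6, 0.1, 0.2]
opening: -0.2
```

```bash
python3 plan.py 600 260.9 150 107.7
```

```text
t 5.67 tcp [602.4  10.8 155.8] phi 78.8 open -0.2 F [0.6 0.1 0.2]
[0.12, 4.9, -1.02] -0.101
[0.12, 4.98, -0.52] -0.101
[0.12, 5.0, -0.01] -0.101
[0.12, 4.98, 0.49] -0.101
[0.12, 4.9, 0.99] -0.101
```

Call:
step_arm([
  [0.1,4.9,-1.0],
  [0.1,5.0,-0.5],
  [0.1,5.0,0],
  [0.1,5.0,0.5],
  [0.1,4.9,1.0],
], claw=[50,50,50,50,50], roll=[-0.1,-0.1,-0.1,-0.1,-0.1])

```text
clock: 6.3
eef_pos: [604.9, 262.0, 160.1]
orientation: [[0.023, -0.304, 0.953], [0.027, 0.953, 0.303], [-0.999, 0.019, 0.03]]
contact_force: [0.7, 0.7, -0.6]
opening: 42.5
```

```bash
python3 plan.py 600 260.9 90 107.7
python3 - <<'E'
from meas import *
im,D,Z,o=covers()
for x in o:
    if x['sat']<30: print(x['p'],x['c'],x['wh'],x['a'])
np.savez('pics/top1.npz',im=im,D=D)
E
```

```text
t 6.3 tcp [604.9 262.  160.1] phi 107.7 open 42.5 F [ 0.7  0.7 -0.6]
[3.5, 0.02, -0.25] -0.0
[3.5, 0.02, -0.25] -0.0
0.77 [605.4 247.2] [86.2 52.6] 16.7
0.61 [ 423.5 -267.2] [90.2 87.7] 61.7
0.56 [ 588.6 -275.5] [85.7 90.2] 59.5
```

Call:
step_arm([
  [3.5,-0.1,-0.5],
  [3.5,-0.1,-0.4],
  [3.0,0,0],
  [1.5,0,0],
], claw=[50,50,50,50], roll=[0,0,0,0])

```text
clock: 6.9
eef_pos: [596.0, 275.4, 40.3]
orientation: [[0.022, -0.318, 0.948], [0.039, 0.948, 0.317], [-0.999, 0.03, 0.033]]
contact_force: [-0.8, 0.2, -0.3]
opening: 42.8
```

```bash
sed -i 's/M=np.array.*/M=cv2.Rodrigues(R[:,0]*turn*i\/n)[0]@R/' plan.py; python3 plan.py 600 260.9 11 107.7
python3 - <<'E'
from h import *
im,D=optics.camera('scene'); save('s1.png',im,(360,190,460,280),6)
E
```

```text
t 6.9 tcp [596.  275.4  40.3] phi 108.5 open 42.8 F [-0.8  0.2 -0.3]
[2.88, -1.58, -0.18] 0.014
```

View pics/s1.png

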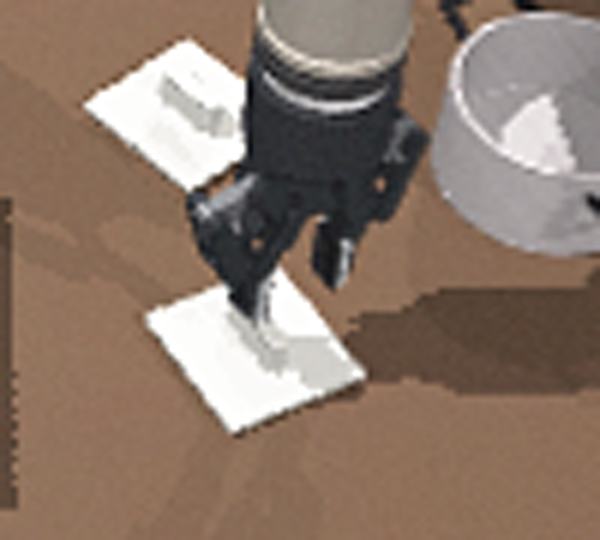

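The right finger is clear of the rib and the left one is over it, at about crop (250,300). That agrees with the TCP standing 15 mm too far in +y, so I'll correct before descending.

Call:
step_arm([
  [0,-1.6,-0.1],
  [0,0,0],
  [0,0,0],
], claw=[50,50,50], roll=[0.014,0,0])

```text
clock: 7.32
eef_pos: [602.1, 257.9, 40.8]
orientation: [[0.024, -0.302, 0.953], [0.039, 0.953, 0.301], [-0.999, 0.03, 0.035]]
contact_force: [0.9, -0.2, -0.3]
opening: 42.7
```

```bash
python3 plan.py 600 260.9 11 107.7
```

```text
t 7.33 tcp [602.1 257.9  40.8] phi 107.6 open 42.7 F [ 0.9 -0.2 -0.3]
[2.98, 0.26, -0.22] -0.002
```

Call:
step_arm([
  [1.5,0.15,-0.1],
  [1.3,0.1,-0.1],
  [0,0,0],
], claw=[50,50,50], roll=[0,0,0])

```text
clock: 7.7
eef_pos: [600.3, 261.8, 11.9]
orientation: [[0.025, -0.302, 0.953], [0.041, 0.953, 0.301], [-0.999, 0.031, 0.037]]
contact_force: [-0.6, -1.2, 0.4]
opening: 42.6
```

```bash
python3 plan.py 600 260.9 11 107.7
```

```text
t 7.7 tcp [600.3 261.8  11.9] phi 107.6 open 42.6 F [-0.6 -1.2  0.4]
[0.08, -0.08, -0.06] -0.002
```

Call:
step_arm([
  [0,0,0],
  [0,0,0],
  [0,0,0],
  [0,0,0],
  [0,0,0],
], claw=[0,0,0,0,0], roll=[0,0,0,0,0], newtons=60)

```text
clock: 8.32
eef_pos: [600.6, 262.1, 12.4]
orientation: [[0.026, -0.303, 0.953], [0.041, 0.953, 0.302], [-0.999, 0.031, 0.037]]
contact_force: [0.6, -0.6, -0.5]
opening: 10.9
```

Call:
step_arm([
  [-3,0,0],
  [-5,0,0],
  [-4,0,0],
  [-1,0,0],
], claw=[0,0,0,0], roll=[0,0,0,0])

```text
clock: 8.82
eef_pos: [595.5, 256.2, 142.9]
orientation: [[0.021, -0.303, 0.953], [0.039, 0.953, 0.302], [-0.999, 0.03, 0.032]]
contact_force: [-0.0, 0.4, -1.0]
opening: 10.8
```

```bash
python3 plan.py 605.8 10.2 150 78.3
```

```text
t 8.82 tcp [595.5 256.2 142.9] phi 107.6 open 10.8 F [-0.   0.4 -1. ]
[-0.41, -5.93, -1.61] 0.128
[-0.41, -6.09, -0.84] 0.128
[-0.41, -6.14, -0.05] 0.128
[-0.41, -6.1, 0.73] 0.128
```

Call:
step_arm([
  [-0.4,-5.9,-1.6],
  [-0.4,-6.1,-0.8],
  [-0.3,-6.1,0],
  [-0.2,-4.5,0.6],
  [0,-0.5,0],
], claw=[0,0,0,0,0], roll=[0.128,0.128,0.128,0.128,0])

```text
clock: 9.45
eef_pos: [602.1, 18.2, 140.4]
orientation: [[0.014, 0.215, 0.977], [0.039, 0.976, -0.215], [-0.999, 0.041, 0.005]]
contact_force: [-0.9, 0.7, -0.8]
opening: 10.5
```

```bash
python3 plan.py 605.8 10.2 140 78.3
```

```text
t 9.45 tcp [602.1  18.2 140.4] phi 77.6 open 10.5 F [-0.9  0.7 -0.8]
[0.02, -0.7, 0.53] -0.012
```

Call:
step_arm([
  [0.5,-0.6,0.5],
  [0.5,0,0],
  [0,0,0],
], claw=[0,0,0], roll=[-0.012,0,0])

```text
clock: 9.82
eef_pos: [604.6, 15.7, 126.6]
orientation: [[0.009, 0.196, 0.98], [0.042, 0.98, -0.197], [-0.999, 0.043, 0.0]]
contact_force: [-0.4, 0.1, 0.6]
opening: 10.4
```

```bash
python3 plan.py 606.5 10.2 103 78.3
python3 - <<'E'
from h import *
im,D=optics.camera('scene'); save('s2.png',im,(260,170,380,280),6)
E
```

```text
t 9.82 tcp [604.6  15.7 126.6] phi 78.7 open 10.4 F [-0.4  0.1  0.6]
[2.34, -0.6, 0.29] 0.006
```

View pics/s2.png

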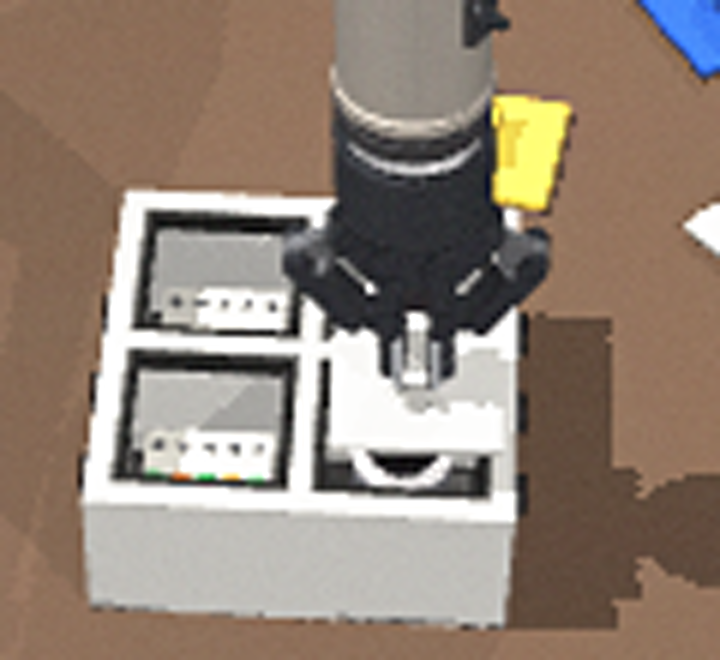

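Call:
step_arm([
  [0,-0.6,0.3],
  [0.3,-0.2,0],
  [0,0,0],
], claw=[0,0,0], roll=[0.006,0,0])

```text
clock: 10.25
eef_pos: [606.7, 8.7, 123.6]
orientation: [[0.01, 0.199, 0.98], [0.043, 0.979, -0.2], [-0.999, 0.044, 0.001]]
contact_force: [0.1, 0.3, 0.1]
opening: 10.8
```

```bash
python3 plan.py 606.5 10.2 103 78.3
```

```text
t 10.25 tcp [606.7   8.7 123.6] phi 78.5 open 10.8 F [0.1 0.3 0.1]
[2.07, 0.05, -0.05] 0.003
```

Call:
step_arm([
  [1.0,0.05,0],
  [0.8,0,0],
  [0.5,0,0],
], claw=[0,0,0], roll=[0.003,0,0])

```text
clock: 10.62
eef_pos: [607.4, 10.6, 100.2]
orientation: [[0.011, 0.202, 0.979], [0.043, 0.978, -0.202], [-0.999, 0.044, 0.002]]
contact_force: [-4.1, 1.2, 8.5]
opening: 10.3
```

Call:
step_arm([
  [0.4,0,0],
  [0.4,0,0],
  [0.3,0,0],
], claw=[0,0,0], roll=[0,0,0])

```text
clock: 11.0
eef_pos: [608.6, 10.8, 94.4]
orientation: [[0.014, 0.202, 0.979], [0.044, 0.978, -0.203], [-0.999, 0.046, 0.005]]
contact_force: [-5.4, 1.5, 13.8]
opening: 10.6
```

Call:
step_arm([
  [0,0,0],
  [0,0,0],
  [-2,0,0],
  [-2,0,0],
  [0,0,0],
], claw=[40,40,40,40,40], roll=[0,0,0,0,0])

```text
clock: 11.62
eef_pos: [607.5, 9.2, 133.6]
orientation: [[0.013, 0.202, 0.979], [0.044, 0.978, -0.202], [-0.999, 0.046, 0.004]]
contact_force: [-0.1, -0.2, -0.3]
opening: 34.2
```

Call:
step_arm([
  [0,-0.2,-0.2],
  [0,0,0],
  [0,0,0],
  [1.2,0,0],
  [0.6,0,0],
], claw=[0,0,0,0,0], roll=[0,0,0,0,0])

```text
clock: 12.25
eef_pos: [603.0, 8.7, 111.8]
orientation: [[0.007, 0.202, 0.979], [0.044, 0.978, -0.202], [-0.999, 0.045, -0.002]]
contact_force: [-9.3, 0.3, 24.8]
opening: 0.3
```

Call:
step_arm([
  [-3,0,0],
  [-1.5,0,0],
  [0,0,0],
], claw=[0,50,50], roll=[0,0,0])

```text
clock: 12.62
eef_pos: [601.5, 7.0, 155.4]
orientation: [[0.003, 0.202, 0.979], [0.044, 0.978, -0.202], [-0.999, 0.044, -0.006]]
contact_force: [-0.5, 0.4, -0.3]
opening: 35.9
```

```bash
python3 plan.py 427.2 272.2 150 120.4
cat > ck.py <<'E'
from meas import *
im,D,Z,o=covers()
for x in o:
    if x['sat']<30: print(x['p'],x['c'],x['wh'],x['a'])
E
python3 ck.py
```

```text
t 12.62 tcp [601.5   7.  155.4] phi 78.3 open 35.9 F [-0.5  0.4 -0.3]
[0.33, 4.48, -4.48] -0.147
[0.33, 5.09, -3.78] -0.147
[0.33, 5.59, -3.0] -0.147
[0.33, 5.96, -2.15] -0.147
[0.33, 6.21, -1.25] -0.147
0.72 [426.8 270. ] [86.9 83.1] 30.0
0.62 [ 588.2 -275.5] [83.7 87.8] 57.2
0.61 [ 424.8 -266.3] [90.1 88.6] 62.2
```

Call:
step_arm([
  [0.1,4.5,-4.5],
  [0.1,5.1,-3.8],
  [0.1,5.6,-3.0],
  [0.1,6.0,-2.1],
  [0.1,5.0,-1.0],
], claw=[50,50,50,50,50], roll=[-0.147,-0.147,-0.147,-0.147,-0.147])

```text
clock: 13.35
eef_pos: [430.7, 256.3, 153.4]
orientation: [[-0.005, -0.518, 0.855], [0.037, 0.855, 0.518], [-0.999, 0.034, 0.015]]
contact_force: [0.5, 0.5, 0.2]
opening: 42.6
```

Call:
step_arm([
  [3,0,0],
  [0,0,0],
], claw=[50,50], roll=[0,0])

```text
clock: 13.6
eef_pos: [425.1, 262.9, 121.4]
orientation: [[-0.009, -0.529, 0.849], [0.038, 0.848, 0.529], [-0.999, 0.037, 0.012]]
contact_force: [-0.1, 0.2, 0.5]
opening: 42.6
```

```bash
python3 plan.py 427 271.4 45 120.4
```

```text
t 13.6 tcp [425.1 262.9 121.4] phi 121.9 open 42.6 F [-0.1  0.2  0.5]
[3.83, 0.17, 0.26] 0.013
[3.83, 0.17, 0.26] 0.013
```

Call:
step_arm([
  [3.8,0.2,0.3],
  [3.5,0.2,0.2],
  [0,0,0],
  [0,0,0],
], claw=[50,50,50,50], roll=[0.013,0.013,0,0])

```text
clock: 14.1
eef_pos: [431.3, 271.2, 50.5]
orientation: [[-0.004, -0.501, 0.865], [0.041, 0.865, 0.501], [-0.999, 0.037, 0.017]]
contact_force: [0.4, -0.9, -0.2]
opening: 43.1
```

```bash
python3 plan.py 427 271.4 11.5 120.4
```

```text
t 14.1 tcp [431.3 271.2  50.5] phi 120.1 open 43.1 F [ 0.4 -0.9 -0.2]
[3.9, 0.09, -0.42] -0.005
```

Call:
step_arm([
  [2.0,0.05,-0.3],
  [1.6,0,-0.1],
  [0.2,0,0],
], claw=[50,50,50], roll=[0,0,0])

```text
clock: 14.48
eef_pos: [431.9, 272.2, 16.4]
orientation: [[0.005, -0.5, 0.866], [0.046, 0.865, 0.499], [-0.999, 0.037, 0.027]]
contact_force: [-0.9, -1.1, 0.3]
opening: 42.4
```

```bash
python3 plan.py 427 271.4 11.5 120.4
```

```text
t 14.47 tcp [431.9 272.2  16.4] phi 120.0 open 42.4 F [-0.9 -1.1  0.3]
[0.48, 0.15, -0.48] -0.007
```

Call:
step_arm([
  [0.3,0.1,-0.5],
  [0.2,0,-0.1],
  [0,0,0],
], claw=[50,50,50], roll=[-0.007,0,0])

```text
clock: 14.85
eef_pos: [427.2, 270.8, 12.5]
orientation: [[0.007, -0.506, 0.863], [0.047, 0.862, 0.505], [-0.999, 0.037, 0.03]]
contact_force: [0.2, -0.4, 0.2]
opening: 42.6
```

Call:
step_arm([
  [0,0,0],
  [0,0,0],
  [0,0,0],
  [0,0,0],
  [0,0,0],
], claw=[0,0,0,0,0], roll=[0,0,0,0,0])

```text
clock: 15.48
eef_pos: [427.8, 270.9, 13.8]
orientation: [[0.008, -0.506, 0.862], [0.048, 0.862, 0.505], [-0.999, 0.037, 0.031]]
contact_force: [-0.5, -0.6, 1.2]
opening: 10.6
```

Call:
step_arm([
  [-3,0,0],
  [-5,0,0],
  [-4,0,0],
  [-1,0,0],
], claw=[0,0,0,0], roll=[0,0,0,0])

```text
clock: 15.98
eef_pos: [425.0, 264.0, 144.0]
orientation: [[0.003, -0.506, 0.862], [0.045, 0.862, 0.506], [-0.999, 0.037, 0.025]]
contact_force: [-0.3, 0.0, -1.9]
opening: 10.5
```

```bash
python3 plan.py 507.8 30.5 145 78.3
```

```text
t 15.97 tcp [425. 264. 144.] phi 120.4 open 10.5 F [-0.3  0.  -1.9]
[-0.22, -4.86, -0.93] 0.147
[-0.22, -4.95, -0.21] 0.147
[-0.22, -4.92, 0.52] 0.147
[-0.22, -4.79, 1.23] 0.147
[-0.22, -4.56, 1.92] 0.147
```

Call:
step_arm([
  [-0.2,-4.9,-0.9],
  [-0.2,-5.0,-0.2],
  [-0.2,-4.9,0.5],
  [-0.2,-4.8,1.2],
  [-0.1,-3.6,1.9],
], claw=[0,0,0,0,0], roll=[0.147,0.147,0.147,0.147,0.147])

```text
clock: 16.6
eef_pos: [505.3, 38.9, 137.1]
orientation: [[-0.005, 0.214, 0.977], [0.046, 0.976, -0.214], [-0.999, 0.044, -0.014]]
contact_force: [0.9, 0.3, -1.0]
opening: 10.3
```

Call:
step_arm([
  [0,-0.4,0.2],
  [0,0,0],
], claw=[0,0], roll=[0,0])

```text
clock: 16.85
eef_pos: [505.5, 30.4, 134.0]
orientation: [[-0.009, 0.221, 0.975], [0.043, 0.974, -0.22], [-0.999, 0.04, -0.018]]
contact_force: [0.2, -0.3, -2.0]
opening: 10.3
```

```bash
python3 plan.py 507.8 30 125 78.3
```

```text
t 16.85 tcp [505.5  30.4 134. ] phi 77.2 open 10.3 F [ 0.2 -0.3 -2. ]
[0.89, -0.03, 0.25] -0.019
```

Call:
step_arm([
  [0.8,-0.1,0.3],
  [0.2,0,0],
  [0,0,0],
], claw=[0,0,0], roll=[-0.019,0,0])

```text
clock: 17.23
eef_pos: [506.6, 33.3, 121.8]
orientation: [[-0.012, 0.194, 0.981], [0.045, 0.98, -0.193], [-0.999, 0.041, -0.02]]
contact_force: [-0.6, -0.9, -0.7]
opening: 10.5
```

```bash
python3 plan.py 507.8 30.5 104 78.3
python3 - <<'E'
from h import *
im,D=optics.camera('scene'); save('s3.png',im,(260,170,380,280),6)
E
```

```text
t 17.23 tcp [506.6  33.3 121.8] phi 78.8 open 10.5 F [-0.6 -0.9 -0.7]
[1.76, -0.33, 0.21] 0.009
```

View pics/s3.png

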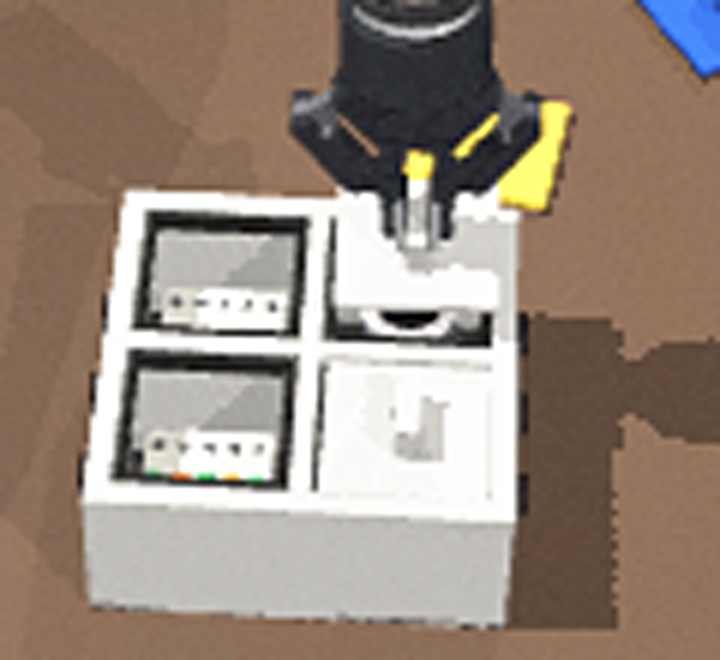

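Cover A sits flush in bay2 at crop (405,430). The second cover hangs over bay0 and is slightly to +y.

Call:
step_arm([
  [0,-0.35,0.2],
  [0.2,0,0],
  [0,0,0],
], claw=[0,0,0], roll=[0.009,0,0])

```text
clock: 17.65
eef_pos: [508.2, 29.8, 120.0]
orientation: [[-0.011, 0.203, 0.979], [0.045, 0.978, -0.202], [-0.999, 0.042, -0.02]]
contact_force: [-0.1, 0.2, -0.8]
opening: 10.4
```

```bash
python3 plan.py 507.8 30.2 104 78.3
```

```text
t 17.65 tcp [508.2  29.8 120. ] phi 78.3 open 10.4 F [-0.1  0.2 -0.8]
[1.6, -0.04, -0.02] 0.0
```

Call:
step_arm([
  [0.8,0,0],
  [0.7,0,0],
  [0.4,0,0],
], claw=[0,0,0], roll=[0,0,0])

```text
clock: 18.02
eef_pos: [508.5, 30.9, 101.0]
orientation: [[-0.01, 0.202, 0.979], [0.046, 0.978, -0.202], [-0.999, 0.043, -0.019]]
contact_force: [-2.5, 0.8, 8.1]
opening: 10.5
```

Call:
step_arm([
  [0.4,0,0],
  [0.4,0,0],
  [0.3,0,0],
], claw=[0,0,0], roll=[0,0,0])

```text
clock: 18.4
eef_pos: [510.7, 31.4, 95.2]
orientation: [[-0.005, 0.202, 0.979], [0.048, 0.978, -0.201], [-0.999, 0.046, -0.014]]
contact_force: [-5.4, 0.6, 18.3]
opening: 10.3
```

Seated (95.2 minus 13.4 puts the underside near 82 mm). I'll release and press the rib top.

Call:
step_arm([
  [0,0,0],
  [0,0,0],
  [-2,0,0],
  [-2,0,0],
  [0,0,0],
], claw=[40,40,40,40,40], roll=[0,0,0,0,0])

```text
clock: 19.02
eef_pos: [510.3, 29.5, 134.6]
orientation: [[-0.007, 0.202, 0.979], [0.047, 0.978, -0.201], [-0.999, 0.045, -0.016]]
contact_force: [0.7, 0.4, -0.4]
opening: 34.3
```

Call:
step_arm([
  [0,0,-0.2],
  [0,0,0],
  [0,0,0],
  [1.2,0,0],
  [0.6,0,0],
], claw=[0,0,0,0,0], roll=[0,0,0,0,0])

```text
clock: 19.65
eef_pos: [505.9, 31.1, 112.4]
orientation: [[-0.012, 0.202, 0.979], [0.047, 0.979, -0.201], [-0.999, 0.043, -0.021]]
contact_force: [0.0, 0.3, 0.1]
opening: -0.1
```

Call:
step_arm([
  [0.4,0,0],
  [-3,0,0],
  [-2,0,0],
  [0,0,0],
], claw=[0,0,0,0], roll=[0,0,0,0])

```text
clock: 20.15
eef_pos: [506.7, 28.5, 162.4]
orientation: [[-0.012, 0.202, 0.979], [0.048, 0.978, -0.201], [-0.999, 0.045, -0.022]]
contact_force: [0.3, 0.5, -0.9]
opening: 0.1
```

```bash
python3 ck.py;  python3 plan.py 424.5 -266.5 150 61.9
```

```text
0.79 [ 589.6 -275.8] [86.7 86.2] 59.2
0.65 [ 424.1 -265.1] [85.8 87.3] 61.3
t 20.25 tcp [505.2  28.7 160.7] phi 78.3 open 0.1 F [-0.7 -0.3 -0.2]
[-0.04, -5.09, -0.32] 0.048
[-0.04, -5.1, -0.08] 0.048
[-0.04, -5.1, 0.16] 0.048
[-0.04, -5.09, 0.41] 0.048
[-0.04, -5.06, 0.65] 0.048
[-0.04, -5.02, 0.89] 0.048
```

Call:
step_arm([
  [0,-5.3,-0.3],
  [0,-5.3,-0.1],
  [0,-5.3,0.1],
  [0,-5.3,0.4],
  [0,-5.2,0.6],
], claw=[50,50,50,50,50], roll=[0.048,0.048,0.048,0.048,0.048])

```text
clock: 20.88
eef_pos: [431.2, -224.7, 141.8]
orientation: [[-0.027, 0.422, 0.906], [0.052, 0.906, -0.421], [-0.998, 0.036, -0.046]]
contact_force: [0.6, 0.3, 0.3]
opening: 42.5
```

Call:
step_arm([
  [1,-3.2,0.5],
  [3,0,0],
  [2,0,0],
  [0,0,0],
], claw=[50,50,50,50], roll=[0.048,0,0,0])

```text
clock: 21.38
eef_pos: [413.4, -258.4, 74.0]
orientation: [[-0.035, 0.479, 0.877], [0.051, 0.878, -0.477], [-0.998, 0.028, -0.056]]
contact_force: [0.1, 0.3, 0.6]
opening: 42.6
```

```bash
python3 plan.py 424.5 -266 45 61.7
```

```text
t 21.38 tcp [ 413.4 -258.4   74. ] phi 61.4 open 42.6 F [0.1 0.3 0.6]
[2.82, -0.22, 1.49] -0.005
```

Call:
step_arm([
  [1.5,-0.2,1.2],
  [1.2,0,0.3],
  [0,0,0],
  [0,0,0],
], claw=[50,50,50,50], roll=[-0.005,0,0,0])

```text
clock: 21.88
eef_pos: [425.2, -265.0, 45.7]
orientation: [[-0.036, 0.473, 0.88], [0.052, 0.881, -0.471], [-0.998, 0.029, -0.056]]
contact_force: [-0.3, -0.5, 0.2]
opening: 42.6
```

```bash
python3 plan.py 424.5 -266 12 61.7
python3 - <<'E'
from h import *
im,D=optics.camera('scene'); save('s4.png',im,(190,180,290,290),5)
E
```

```text
t 21.88 tcp [ 425.2 -265.    45.7] phi 61.8 open 42.6 F [-0.3 -0.5  0.2]
[3.37, -0.21, 0.17] 0.001
```

View pics/s4.png

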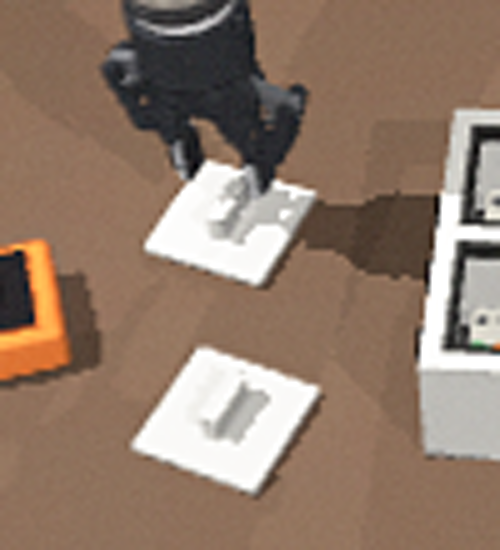

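The fingers straddle the rib of cover D, at crop (185,165) and (258,185). I'll descend.

Call:
step_arm([
  [1.8,-0.15,0.15],
  [1.4,-0.05,0],
  [0,0,0],
], claw=[50,50,50], roll=[0,0,0])

```text
clock: 22.3
eef_pos: [424.4, -265.5, 12.0]
orientation: [[-0.035, 0.473, 0.881], [0.052, 0.881, -0.471], [-0.998, 0.03, -0.056]]
contact_force: [0.4, -1.2, 1.9]
opening: 42.7
```

```bash
python3 plan.py 424.5 -266 12 61.7
```

```text
t 22.3 tcp [ 424.4 -265.5   12. ] phi 61.8 open 42.7 F [ 0.4 -1.2  1.9]
[-0.01, -0.04, 0.04] 0.002
```

Call:
step_arm([
  [0,0,0],
  [0,0,0],
  [0,0,0],
  [0,0,0],
  [0,0,0],
], claw=[0,0,0,0,0], roll=[0,0,0,0,0])

```text
clock: 22.92
eef_pos: [424.7, -266.0, 12.8]
orientation: [[-0.034, 0.473, 0.881], [0.052, 0.881, -0.471], [-0.998, 0.03, -0.055]]
contact_force: [0.3, -1.3, -0.2]
opening: 10.4
```

Call:
step_arm([
  [-3,0,0],
  [-5,0,0],
  [-4,0,0],
  [-1,0,0],
], claw=[0,0,0,0], roll=[0,0,0,0])

```text
clock: 23.42
eef_pos: [428.3, -271.7, 144.3]
orientation: [[-0.038, 0.473, 0.88], [0.054, 0.881, -0.471], [-0.998, 0.029, -0.059]]
contact_force: [0.4, -0.4, -1.1]
opening: 10.6
```

```bash
python3 plan.py 487.5 -67.4 145 78.3
```

```text
t 23.43 tcp [ 428.3 -271.7  144.3] phi 61.8 open 10.6 F [ 0.4 -0.4 -1.1]
[0.2, 5.2, -1.1] -0.072
[0.2, 5.27, -0.72] -0.072
[0.2, 5.3, -0.34] -0.072
[0.2, 5.31, 0.04] -0.072
```

Call:
step_arm([
  [0.1,5.2,-1.1],
  [0.1,5.3,-0.7],
  [0.1,5.3,-0.3],
  [0.1,4.0,0],
  [0,0.5,0],
], claw=[0,0,0,0,0], roll=[-0.072,-0.072,-0.072,-0.072,0])

```text
clock: 24.05
eef_pos: [484.0, -69.7, 144.1]
orientation: [[-0.044, 0.198, 0.979], [0.053, 0.979, -0.195], [-0.998, 0.044, -0.053]]
contact_force: [-0.8, -0.7, -0.3]
opening: 10.5
```

```bash
python3 plan.py 487.5 -67.4 125 78.3
```

```text
t 24.05 tcp [484.  -69.7 144.1] phi 78.6 open 10.5 F [-0.8 -0.7 -0.3]
[1.9, 0.21, 0.4] 0.005
```

Call:
step_arm([
  [1.2,0.1,0.4],
  [0.6,0,0],
  [0,0,0],
  [0,0,0],
], claw=[0,0,0,0], roll=[0.005,0,0,0])

```text
clock: 24.55
eef_pos: [484.9, -72.8, 122.3]
orientation: [[-0.048, 0.21, 0.976], [0.051, 0.977, -0.208], [-0.998, 0.04, -0.058]]
contact_force: [0.1, -1.0, -0.9]
opening: 10.6
```

```bash
python3 plan.py 487.5 -67.6 104 78.3
python3 - <<'E'
from h import *
im,D=optics.camera('scene'); save('s5.png',im,(260,170,380,280),6)
E
```

```text
t 24.55 tcp [484.9 -72.8 122.3] phi 77.9 open 10.6 F [ 0.1 -1.  -0.9]
[1.84, 0.49, 0.26] -0.008
```

View pics/s5.png

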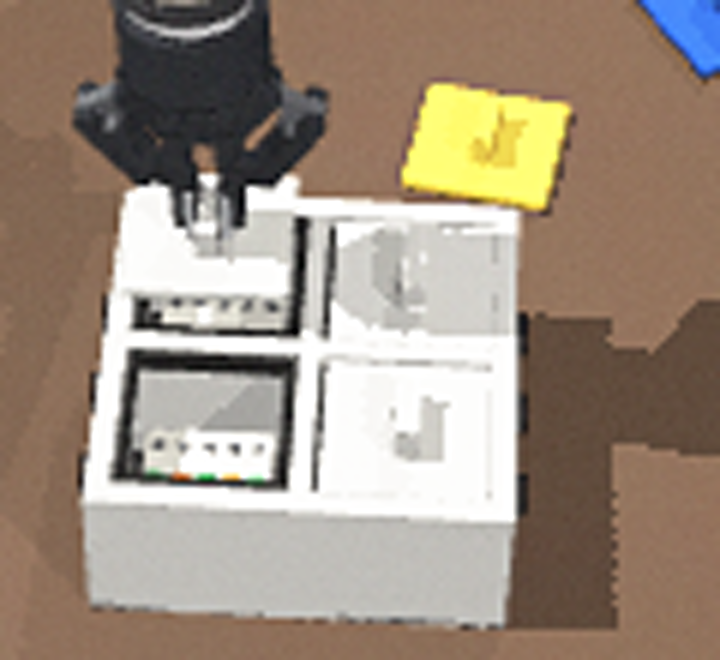

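Covers A and B are flush at crop (405,430) and (415,275). The third hangs over bay1 about 5 mm too far in -y, so I'll correct and lower it.

Call:
step_arm([
  [0,0.5,0.3],
  [0.2,0.05,0],
  [0,0,0],
], claw=[0,0,0], roll=[-0.008,0,0])

```text
clock: 24.98
eef_pos: [489.7, -68.2, 121.0]
orientation: [[-0.047, 0.203, 0.978], [0.051, 0.978, -0.2], [-0.998, 0.041, -0.056]]
contact_force: [0.2, 0.3, -0.1]
opening: 10.6
```

```bash
python3 plan.py 487.5 -67.6 104 78.3
```

```text
t 24.98 tcp [489.7 -68.2 121. ] phi 78.3 open 10.6 F [ 0.2  0.3 -0.1]
[1.71, -0.06, -0.13] -0.0
```

Call:
step_arm([
  [0.8,0,-0.1],
  [0.7,0,0],
  [0.4,0,0],
], claw=[0,0,0], roll=[0,0,0])

```text
clock: 25.35
eef_pos: [487.6, -66.8, 101.0]
orientation: [[-0.046, 0.202, 0.978], [0.051, 0.978, -0.2], [-0.998, 0.041, -0.056]]
contact_force: [-0.1, -0.2, 1.1]
opening: 10.5
```

Call:
step_arm([
  [0.4,0,0],
  [0.4,0,0],
  [0.4,0,0],
], claw=[0,0,0], roll=[0,0,0])

```text
clock: 25.72
eef_pos: [487.9, -66.4, 93.7]
orientation: [[-0.045, 0.201, 0.978], [0.053, 0.979, -0.199], [-0.998, 0.043, -0.055]]
contact_force: [-9.4, 1.3, 32.4]
opening: 10.4
```

Call:
step_arm([
  [0,0,0],
  [0,0,0],
  [-2,0,0],
  [-2,0,0],
  [0,0,0],
], claw=[40,40,40,40,40], roll=[0,0,0,0,0])

```text
clock: 26.35
eef_pos: [489.6, -68.7, 133.7]
orientation: [[-0.046, 0.202, 0.978], [0.053, 0.979, -0.199], [-0.998, 0.042, -0.056]]
contact_force: [0.2, 0.8, -0.3]
opening: 34.0
```

Call:
step_arm([
  [0,0,0],
  [0,0,0],
  [0,0,0],
  [1.5,0,-0.1],
  [0.7,0,0],
], claw=[0,0,0,0,0], roll=[0,0,0,0,0])

```text
clock: 26.98
eef_pos: [485.9, -66.9, 111.7]
orientation: [[-0.05, 0.201, 0.978], [0.054, 0.979, -0.199], [-0.997, 0.043, -0.06]]
contact_force: [-14.8, 2.3, 49.5]
opening: 0.0
```

Call:
step_arm([
  [0.3,0,0],
  [-3,0,0],
  [-2,0,0],
  [0,0,0],
], claw=[0,50,50,50], roll=[0,0,0,0])

```text
clock: 27.48
eef_pos: [487.0, -69.4, 161.2]
orientation: [[-0.053, 0.202, 0.978], [0.057, 0.978, -0.199], [-0.997, 0.046, -0.063]]
contact_force: [0.0, 0.2, -1.3]
opening: 42.5
```

```bash
python3 ck.py;  python3 plan.py 589 -276 145 59.2
```

```text
0.94 [625.9  11.9] [89.4 90.3] 77.7
0.64 [ 588.3 -275.9] [86.2 88. ] 60.0
0.55 [524.1  33.1] [88.9 86.5] 78.3
t 27.57 tcp [485.5 -69.  159.7] phi 78.3 open 42.4 F [ 0.7 -0.4  0.4]
[-0.08, -4.56, 3.58] 0.084
[-0.08, -4.24, 3.95] 0.084
[-0.08, -3.9, 4.29] 0.084
[-0.08, -3.53, 4.6] 0.084
```

Call:
step_arm([
  [0,-4.6,3.6],
  [0,-4.4,3.9],
  [0.1,-4.2,4.3],
  [0.2,-4.2,4.4],
  [1,-0.8,0.5],
], claw=[50,50,50,50,50], roll=[0.084,0.084,0.084,0.084,0])

```text
clock: 28.2
eef_pos: [581.1, -293.1, 114.9]
orientation: [[-0.07, 0.514, 0.855], [0.066, 0.858, -0.51], [-0.995, 0.02, -0.094]]
contact_force: [-0.4, -0.1, -0.1]
opening: 42.8
```

Call:
step_arm([
  [3,0,0],
  [3,0,0],
  [0,0,0],
  [0,0,0],
], claw=[50,50,50,50], roll=[0,0,0,0])

```text
clock: 28.7
eef_pos: [572.9, -286.1, 47.2]
orientation: [[-0.08, 0.514, 0.854], [0.072, 0.857, -0.51], [-0.994, 0.021, -0.105]]
contact_force: [0.7, -0.8, 0.5]
opening: 42.7
```

```bash
python3 plan.py 588.7 -276 45 59.4
```

```text
t 28.7 tcp [ 572.9 -286.1   47.2] phi 59.0 open 42.7 F [ 0.7 -0.8  0.5]
[0.16, 1.67, 0.86] -0.006
```

Call:
step_arm([
  [0.1,1.6,0.9],
  [0,0,0],
  [0,0,0],
], claw=[50,50,50], roll=[-0.006,0,0])

```text
clock: 29.08
eef_pos: [592.6, -275.7, 48.5]
orientation: [[-0.074, 0.506, 0.859], [0.071, 0.862, -0.502], [-0.995, 0.024, -0.1]]
contact_force: [-0.9, 0.0, 0.2]
opening: 42.5
```

```bash
python3 plan.py 588.7 -276 13 59.4
```

```text
t 29.07 tcp [ 592.6 -275.7   48.5] phi 59.6 open 42.5 F [-0.9  0.   0.2]
[3.56, -0.3, 0.04] 0.003
```

Call:
step_arm([
  [1.8,-0.2,0],
  [1.6,-0.1,0],
  [0,0,0],
], claw=[50,50,50], roll=[0.003,0,0])

```text
clock: 29.45
eef_pos: [587.3, -276.1, 11.9]
orientation: [[-0.075, 0.51, 0.857], [0.071, 0.86, -0.505], [-0.995, 0.023, -0.101]]
contact_force: [0.2, 0.3, 0.9]
opening: 42.7
```

```bash
python3 plan.py 588.7 -276 13 59.4
python3 - <<'E'
from h import *
im,D=optics.camera('scene'); save('s6.png',im,(190,200,290,290),5)
E
```

```text
t 29.45 tcp [ 587.3 -276.1   11.9] phi 59.3 open 42.7 F [0.2 0.3 0.9]
[-0.11, 0.08, 0.1] -0.001
```

View pics/s6.png

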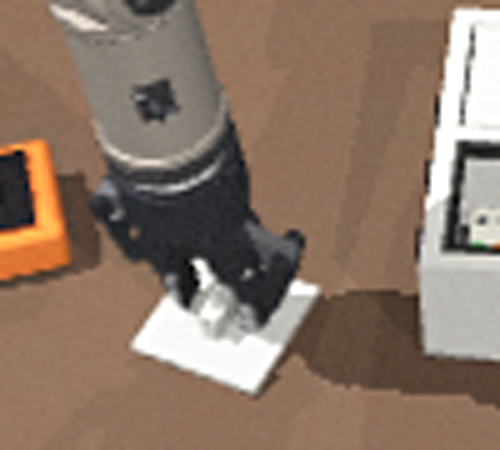

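The fingers straddle the last rib, at crop (215,300). I'll grip and lift.

Call:
step_arm([
  [-0.1,0,0],
  [0,0,0],
  [0,0,0],
  [0,0,0],
  [0,0,0],
], claw=[0,0,0,0,0], roll=[0,0,0,0,0])

```text
clock: 30.12
eef_pos: [588.5, -277.3, 15.0]
orientation: [[-0.072, 0.51, 0.857], [0.069, 0.86, -0.506], [-0.995, 0.023, -0.098]]
contact_force: [0.1, 0.4, -1.0]
opening: 10.6
```

Call:
step_arm([
  [-3,0,0],
  [-5,0,0],
  [-4,0,0],
  [-1,0,0],
], claw=[0,0,0,0], roll=[0,0,0,0])

```text
clock: 30.62
eef_pos: [596.9, -285.2, 144.8]
orientation: [[-0.078, 0.51, 0.857], [0.072, 0.86, -0.505], [-0.994, 0.022, -0.103]]
contact_force: [1.1, -0.0, -0.8]
opening: 10.2
```

```bash
python3 plan.py 585.4 -87.7 145 78.3
```

```text
t 30.62 tcp [ 596.9 -285.2  144.8] phi 59.3 open 10.2 F [ 1.1 -0.  -0.8]
[0.49, 5.47, -3.66] -0.11
[0.49, 5.84, -3.03] -0.11
[0.49, 6.14, -2.37] -0.11
```

Call:
step_arm([
  [0.4,5.4,-3.6],
  [0.4,5.8,-3.0],
  [0.3,5.0,-2.3],
  [0,1.0,-0.2],
  [0,0,0],
], claw=[0,0,0,0,0], roll=[-0.11,-0.11,-0.11,0,0])

```text
clock: 31.25
eef_pos: [578.7, -86.1, 141.3]
orientation: [[-0.087, 0.197, 0.976], [0.072, 0.979, -0.191], [-0.994, 0.054, -0.099]]
contact_force: [0.1, -0.4, -0.9]
opening: 10.5
```

```bash
python3 plan.py 585.4 -87.7 130 78.3
```

```text
t 31.25 tcp [578.7 -86.1 141.3] phi 78.6 open 10.5 F [ 0.1 -0.4 -0.9]
[1.06, -0.08, 0.8] 0.005
```

Call:
step_arm([
  [0.6,-0.1,0.8],
  [0.5,0,0],
  [0,0,0],
  [0,0,0],
], claw=[0,0,0,0], roll=[0.005,0,0,0])

```text
clock: 31.75
eef_pos: [584.6, -94.8, 126.8]
orientation: [[-0.089, 0.212, 0.973], [0.068, 0.976, -0.206], [-0.994, 0.048, -0.102]]
contact_force: [0.1, 0.1, -0.4]
opening: 10.1
```

```bash
python3 plan.py 585.4 -87.8 105 78.3
python3 - <<'E'
from h import *
im,D=optics.camera('scene'); save('s7.png',im,(260,170,380,280),6)
E
```

```text
t 31.75 tcp [584.6 -94.8 126.8] phi 77.7 open 10.1 F [ 0.1  0.1 -0.4]
[2.21, 0.6, 0.15] -0.01
```

View pics/s7.png

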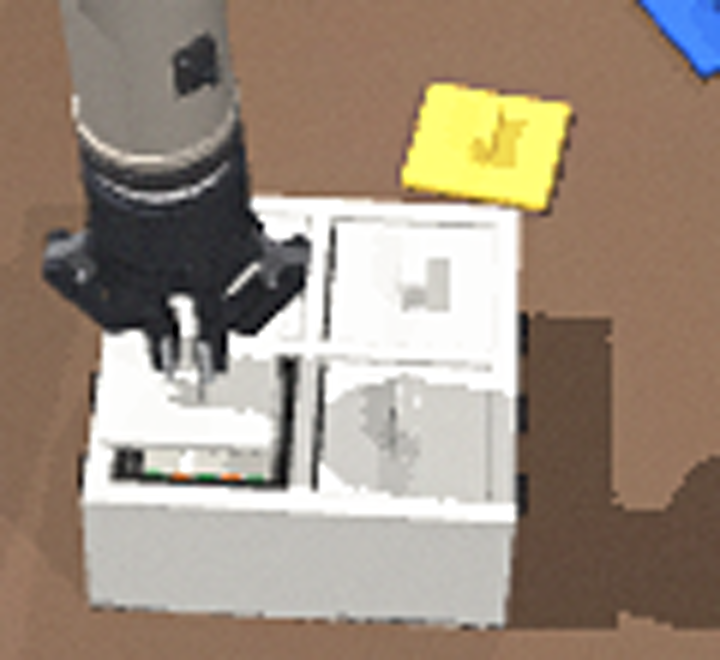

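The cover is about 7 mm too far in -y (its edge is at crop (275,430)). I'll correct that.

Call:
step_arm([
  [0,0.6,0.1],
  [0.2,0.1,0],
  [0,0,0],
  [0,0,0],
], claw=[0,0,0,0], roll=[-0.01,0,0,0])

```text
clock: 32.3
eef_pos: [587.4, -87.3, 125.6]
orientation: [[-0.088, 0.201, 0.976], [0.069, 0.978, -0.195], [-0.994, 0.05, -0.1]]
contact_force: [0.1, -0.7, -1.9]
opening: 10.7
```

```bash
python3 plan.py 585.4 -88 105 78.3
```

```text
t 32.3 tcp [587.4 -87.3 125.6] phi 78.4 open 10.7 F [ 0.1 -0.7 -1.9]
[2.06, -0.21, 0.03] 0.002
```

Call:
step_arm([
  [1.0,-0.15,0],
  [0.8,-0.05,0],
  [0.5,0,0],
], claw=[0,0,0], roll=[0,0,0])

```text
clock: 32.67
eef_pos: [585.2, -87.9, 102.0]
orientation: [[-0.087, 0.201, 0.976], [0.068, 0.978, -0.195], [-0.994, 0.05, -0.099]]
contact_force: [-1.7, 0.5, 8.4]
opening: 10.4
```

Call:
step_arm([
  [0.4,0,0],
  [0.4,0,0],
  [0.3,0,0],
], claw=[0,0,0], roll=[0,0,0])

```text
clock: 33.05
eef_pos: [585.3, -87.7, 96.6]
orientation: [[-0.084, 0.2, 0.976], [0.069, 0.978, -0.195], [-0.994, 0.051, -0.096]]
contact_force: [-3.3, 2.3, 15.5]
opening: 10.3
```

Call:
step_arm([
  [0,0,0],
  [0,0,0],
  [-2,0,0],
  [-2,0,0],
  [0,0,0],
], claw=[40,40,40,40,40], roll=[0,0,0,0,0])

```text
clock: 33.67
eef_pos: [588.2, -90.5, 135.7]
orientation: [[-0.085, 0.201, 0.976], [0.069, 0.978, -0.195], [-0.994, 0.05, -0.097]]
contact_force: [1.0, -0.8, 0.5]
opening: 34.2
```

Call:
step_arm([
  [0,0,0],
  [0,0,0],
  [0,0,0],
  [1.5,0,-0.1],
  [0.5,0,0],
], claw=[0,0,0,0,0], roll=[0,0,0,0,0])

```text
clock: 34.3
eef_pos: [583.0, -88.0, 112.5]
orientation: [[-0.091, 0.201, 0.975], [0.07, 0.978, -0.195], [-0.993, 0.051, -0.103]]
contact_force: [-5.5, 1.0, 16.4]
opening: 0.1
```

Call:
step_arm([
  [0.5,0,0],
  [0.5,0,0],
], claw=[0,0], roll=[0,0])

```text
clock: 34.55
eef_pos: [583.0, -88.0, 112.2]
orientation: [[-0.087, 0.2, 0.976], [0.072, 0.978, -0.194], [-0.994, 0.054, -0.099]]
contact_force: [-7.4, 1.6, 24.6]
opening: -0.1
```

Call:
step_arm([
  [-4,0,0],
  [-5,0,0],
  [0,-5,-1],
  [0,-5.5,-1],
  [0,-5.5,-1],
], claw=[0,0,0,0,0], roll=[0,0,0,0,0])

```text
clock: 35.17
eef_pos: [532.2, -240.8, 196.5]
orientation: [[-0.086, 0.185, 0.979], [0.076, 0.981, -0.178], [-0.993, 0.059, -0.098]]
contact_force: [0.7, -0.3, 0.2]
opening: 0.2
```

Call:
step_arm([
  [0,-5,-4],
  [0,-3,-4],
  [0,0,0],
  [0,0,0],
], claw=[0,0,0,0], roll=[0,0,0,0])

```text
clock: 35.67
eef_pos: [432.8, -310.8, 197.1]
orientation: [[-0.09, 0.196, 0.976], [0.075, 0.979, -0.19], [-0.993, 0.056, -0.103]]
contact_force: [-0.3, 1.6, 0.6]
opening: 0.1
```

Run:
```python
from meas import *
im,D=optics.camera('top'); save('t9.png',im,(280,110,400,230),5); P,u,v=cloud('top',D); np.set_printoptions(suppress=True)
a=np.radians(-11.7);E=np.array([[np.cos(a),-np.sin(a)],[np.sin(a),np.cos(a)]])
for k,s in zip(('bay0','bay1','bay2','bay3'),((-50,50),(-50,-50),(50,50),(50,-50))):
    c=np.array([546.6,-28.6])+E@np.array(s); q=(P[:,:2]-c)@E; i=(np.abs(q)<36).all(1)&(np.hypot(q[:,0],q[:,1])>27)&(np.abs(P[:,2]-90)<14)
    A=np.c_[q[i],np.ones(i.sum())]; f=np.linalg.lstsq(A,P[i,2],rcond=None)[0]
    r=(np.abs(q[:,0])<25)&(np.abs(q[:,1])<15)&(P[:,2]>104)
    print(k,c.round(1),'plate z',f[2].round(1),'slopes',f[:2].round(3),i.sum(),'rib off',q[r].mean(0).round(1),np.percentile(P[r,2],80).round(1))
q=(P[:,:2]-[546.6,-28.6])@E; b=(np.abs(P[:,2]-90)<8)&(np.abs(q).max(1)<106)&(np.abs(q).max(1)>97); print('rim z',np.median(P[b,2]))
g=status.read_state(); print(g['clock'],g['eef_pos'],g['contact_force'])
```

```text
bay0 [507.8  30.5] plate z 89.6 slopes [-0.004 -0.004] 330 rib off [1.7 1.6] 113.9
bay1 [487.5 -67.4] plate z 89.6 slopes [-0.002 -0.003] 331 rib off [-0.2  1.2] 113.5
bay2 [605.7  10.2] plate z 90.2 slopes [-0.004 -0.001] 317 rib off [1.1 1.5] 113.7
bay3 [585.4 -87.7] plate z 89.7 slopes [0.001 0.008] 316 rib off [-1.1  0.6] 113.7
rim z 89.81704148671906
35.725 [ 432.34845868 -311.29997934  197.12483186] [0.31942751 0.42037644 0.33741453]
```

View pics/t9.png

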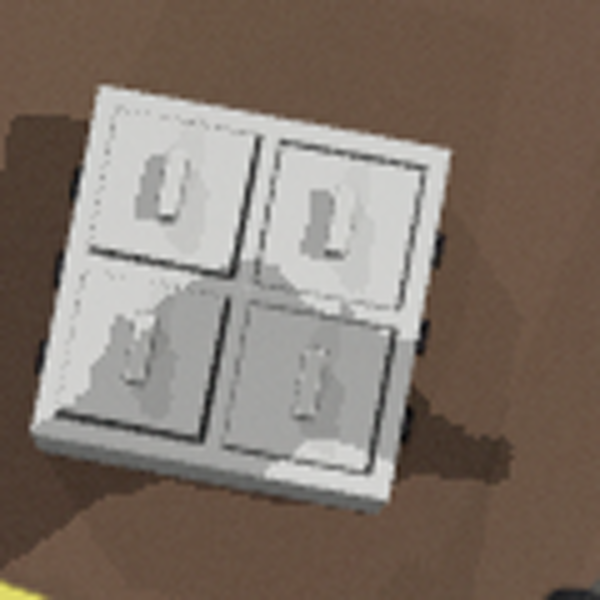

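All four covers sit flush, level and centred, and the robot is clear of everything. Handing in.

```bash
python3 -c "from rig import workorder; print(workorder.close_job())"
```

```text
the job is handed in; nothing more can be done
None
```

The box is closed. I pushed both sleeves (near-left and far-left openings) home, inner tube first, then pressed all four grey covers in, one per opening. The job was handed in at about 36 s, and no verdict is reported.

**Sleeves:** each push ended on a hard stop with the cap at about 77–78 mm (78 is fully home). Force rose from about 3.5 N to about 11 N on the way, as expected for inner tube then outer tube. I could not read the joint values directly.

**Covers:** in the last top-camera check all four plates measured 89.6–90.2 mm high against a rim of 89.8 mm. Slopes were at most 0.008 rad and ribs were within about 2.5 mm of the opening centres. The final picture shows the same, rib up in every opening.

**Robot:** clear of everything, with the force reading near zero.

**Meter and pan:** I never moved the arm to either, but I did not measure their positions at the end.

**Disagreements:**
- The scene camera placed the box about 5 mm off and stretched it to 222 mm. I used the top camera, which agreed with the sleeve positions.
- The tool tilt drifted to about 0.1 rad over the run, but the covers still seated level.
- The first sleeve's push peaked at about 72 N at the wrist, and one cover press reached about 50 N. Both were pressed with the fingertips.

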